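# Hang the dipping cup on the drain rail and click it in over the tray

### The job

Hang the olive dipping cup by its overhead handle on the double hook of the drain-rail carriage. Then take the carriage by its upright grip and slide it gently towards the drip tray until you feel its spring ball click into the notch that parks the cup over the tray. Finish there, still holding the grip, with the ball in the notch and the cup hanging upright and still; don't tip the cup on the way, and leave the other things on the board where they are.

Things in the scene. Friction and masses are not known exactly. Their poses are not given: they have to be found in the camera images.
- cup: Olive ceramic dipping cup with a rigid overhead handle (the only cup with one). Loose, upright, 200 to 340 g. Bowl 58 mm tall, 74 mm across the rim, 50 mm the foot. Handle: 9 mm round bar arching over the mouth in the cup's y-z plane, 99 mm wide; its top is a straight level bar 76 mm long along y, 140 mm above the foot, 77 mm clear over the rim. Origin: centre of the foot; z up.
- bar (a point): Middle of the handle's straight top bar, on the bar's axis, 140 mm above the cup's foot; axes as the cup: the bar runs along y. To hang the cup, the rods of the hook must pass through the handle's window, between bar and rim: bring it in from the open -x side of the hook with the bar just above the rod tips, then lower it.
- rail: Drain rail: level bar of slotted aluminium profile 440 mm long, 40 mm wide, top 170 mm above the board, on a fixed post at each end. Origin: on the board under its middle; y along the bar (to the robot's left), -x towards the robot. A steel index bar (12 mm wide, 6 mm thick) lies along its top, with one notch 11.5 mm long cut across it, visible from above while the carriage is away from it.
- carriage: Aluminium saddle, 60 mm (x) by 80 mm (y), top 191 mm above the board, that slides along the rail only, with 1 to 3 N of friction. Axes as the rail. Origin: at board height below its middle. Travel 115 mm either way from the rail's middle; starts 50 to 100 mm to the -y side of the middle. The notch lies to its +y side, past the middle.
- hook (a point): Seat of the handle bar's axis in the double hook, 189 mm above the board, midway between the two rods; axes as the carriage, bar along y. Hook: two 6 mm steel rods, 54 mm apart in y, reaching from the saddle to -x, each with a V open upwards and 48 mm wide (x), into which the bar is lowered. Rod tips 23 mm beyond the seat, tops at 209 mm. Seat 73 mm in front of the saddle.
- grip (a point): Middle of the carriage's upright black plastic grip: a round knob 24 mm in diameter, 40 mm tall (199 to 239 mm above the board), on a 12 mm stem on top of the saddle. Axes as the carriage.
- plunger (a joint): How far the carriage's spring ball (15 mm, in a brass plunger behind the grip) has dropped, in m: 0 to 0.0005 while it runs on the index bar, 0.0025 to 0.003 in the notch; over 0.0018 counts as seated. Over the last 5 mm the ball draws the carriage into the notch with a few N, then holds it until pushed with about 11 to 14 N along the rail.
- tray: Grey plastic drip tray on the board in front of the rail: 150 mm (x) by 160 mm (y), 16 mm tall, fixed. Origin: centre of its underside; axes as the rail. With the ball in the notch the hook stands over the tray, within 25 mm of its middle along the rail: find the notch itself by feel.
- jar: Chalky white bisque lidded jar, 108 mm across, 149 mm tall, a bystander. Origin: centre of its foot.
- plain_cup: Olive glazed cup without a handle, 78 mm across, 85 mm tall, a bystander. Origin: centre of its foot.
- mug: Bisque mug with a side handle, 76 mm across, 90 mm tall, a bystander. Origin: centre of its foot.
- hydrometer: Chrome hydrometer tube on a round foot, 68 mm across the foot, 40 mm the tube, 235 mm tall in all, a bystander. Origin: centre of its foot.
- stick: Oak stirring stick lying flat, 240 mm (y) by 30 mm by 9 mm thick, a bystander. Origin: centre of its underside.
- tiles: Stack of three 55 mm test tiles, 24 mm high, a bystander. Origin: centre of its underside.
There are look-alikes about, which are no part of the job. Leave any pink, purple or yellow look-alike of the cup alone.

How it is judged:
By the outcome, as a careful person would: the job done as asked, in the order asked, and still so for the second after the job is handed in, while the arm keeps its last pose, push and grip.
It also fails if it takes over 61 s, if anything falls off the work surface, if the arm or the gripper's body presses on something with over 40 N, if the wrist force passes 120 N, or if a joint passes its speed limit or range.

### The arm

A 6-joint arm with a two-finger parallel gripper is mounted at the origin on the work surface. World frame = base frame: x ahead of the robot, y to its left, z up, the work surface at z = 0. Lengths are in m, angles in rad, forces in N, time in s.
With the tool pointing down it reaches from about 0.225 to 0.875 m from the base axis. Payload 3.4 kg.
Tool frame: the origin (TCP) lies at the very end of the fingers, on their centre line; the grasp point (between the pads) lies 19 mm behind it; z points along the fingers, y is the line along which they close (so a half turn about z gives the same grasp; the last joint's range is limited). The gripper opens to 85 mm and grips with 20 to 120 N. Pads are 22 mm wide; open, the fingers measure 114 mm over their backs; the gripper's body (76 mm by 85 mm) begins 54 mm behind the grasp point. The pads swing forward as they close: fully open they stand 13 mm farther back than shut.
Start: joints at [1.049, 0.276, 1.505, -0, 1.361, -0.121], TCP at [0.224, 0.529, 0.231] pointing down, gripper open.
Joint ranges: [-2.89, 2.89], [-0.75, 2.08], [0.22, 2.7], [-1.18, 4.32], [0.11, 2.71], [-2.7, 2.7]. Speed limits (rad/s): [2.57, 2.57, 3.14, 3.14, 3.14, 3.14].

### API

Orientations are given as a unit quaternion [w, x, y, z].
In Python, from rig import get_state, optics, sign_off gives the robot as it stands.
- The arm moves only by the tool send_rows, never from a script. Its argument "increments" is a list of rows, each an object with "gripper": the gripper's target within -1 to 1 (shut at 1, half-way at 0, fully open at -1); "linear": the shift along the world's x, y, z in m, a list of three; "delta_rot": the turn, a rotation vector about the world's x, y, z in rad, a list of three. In form: [{"gripper": gripper, "linear": [dx, dy, dz], "delta_rot": [rx, ry, rz]}, ...]. A call has 1 to 8 rows; each row is the pose to reach, as a shift and turn from the pose commanded when the call began; what a row does not reach only later rows make up. A row lasts 1/10 s, in which the tool goes at most 50 mm and 8.59 degrees, less where a joint would pass 70% of its speed; a pose out of reach is approached as far as the arm can. A call with a gripper value outside its range is refused whole. The fingers move at their own pace and stop on an object; "newtons" is the grip in N (left out, the last holds). Time passes only in rows, so rows that repeat a pose let the fingers close. It gives the time, the measured TCP pose, the force, the opening and the grip force at its end, in the units of the state.
- get_state(): the state, without advancing time (a new reading comes with each control period).
- optics.get_image(name): name is "scene" or "top" or "wrist"; returns a dict with "pixels" (480x640x3 uint8, blue, green, red), "K" (3x3 intrinsics, pixels), "rvec" (rotation vector, rad) and "tvec" (3), from world to camera coordinates, as OpenCV has them; the wrist camera has in their place "T_tool_cam" (4x4, takes a point from camera to tool coordinates, whose origin is the TCP and whose axes are the flange's). Camera axes: x right, y down, z forward; pixel columns grow to the right and rows downward; lengths in m; the calibration is good to about 2 mm. A picture is of the moment at which its call begins: read the wrist's pose just before it. There is no depth.
- sign_off(): hands the job in; it is judged then, once.
The state is a dict: "clock": time; "qpos": joint angles; "qd": joint speeds; "effort": joint torques, N m; "position": TCP position; "ee_rot": TCP orientation; "contact_force": force on the tool from outside, world axes, zero at the start; "moment": the same for the moment, N m; "width": finger opening in m; "gripper_force": force on a finger pad.
Only numpy, scipy, OpenCV 4.12 (cv2) and the standard library are available. Lean on these libraries where they do the work, as an engineer would, in place of code of your own. Each camera call takes 0.05 s, during which the arm holds its last target. There are 200 camera calls.

## Working session

There is one attempt and no reset: what is moved stays moved. The work goes in short steps, Python scripts to look and compute and a tool call to move; the robot and the scene stay as the last step left them, time stands still between calls to the robot, and variables do not carry over. Pictures are saved under pics/ and viewed, at most 10 in all, crops included, and the job is handed in when it is done.

Besides the shell and the picture viewer there is one more tool, called after "Request:" in YAML: its name, and indented under it one key for each argument. send_rows: Moves the arm, as the interface text tells. Its arguments: {"type":"object","properties":{"increments":{"type":"array"},"newtons":{"type":"number"}},"required":["increments"]}

```bash
ls; mkdir -p pics; cat > h.py <<'E'
import numpy as np, cv2
from rig import get_state, optics
from scipy.spatial.transform import Rotation as R
def cam(name):
    s=get_state(); im=optics.get_image(name); K=np.array(im["K"],float)
    if name=="wrist":
        w,x,y,z=s["ee_rot"]; T=np.eye(4); T[:3,:3]=R.from_quat([x,y,z,w]).as_matrix(); T[:3,3]=s["position"]
        C=T@np.array(im["T_tool_cam"]); Rwc,c=C[:3,:3],C[:3,3]
    else:
        Rwc=cv2.Rodrigues(np.array(im["rvec"],float))[0].T; c=-Rwc@np.array(im["tvec"],float).ravel()
    return np.array(im["pixels"]),K,Rwc,c
def ray(K,Rwc,uv):
    d=Rwc@np.linalg.solve(K,[uv[0],uv[1],1]); return d/np.linalg.norm(d)
def plane(K,Rwc,c,uv,z):
    d=ray(K,Rwc,uv); return c+d*(z-c[2])/d[2]
def proj(K,Rwc,c,p):
    q=K@(Rwc.T@(np.array(p)-c)); return q[:2]/q[2]
def tri(a,b):
    # a,b: (c,d)
    A=np.array([a[1],-b[1]]).T; t=np.linalg.lstsq(A,b[0]-a[0],rcond=None)[0]
    p,q=a[0]+t[0]*a[1],b[0]+t[1]*b[1]; return (p+q)/2,np.linalg.norm(p-q)
E
python3 - <<'E'
from h import *
import pickle
for n in("scene","top"):
    v=cam(n); cv2.imwrite(f"pics/{n}0.png",v[0]); pickle.dump(v,open(n+".pkl","wb")); print(n,v[3].round(3))
print(get_state())
E
```

```text
pics
scene [1.113 0.891 0.971]
top [0.22  0.028 1.457]
{'clock': 0.1, 'qpos': array([ 1.04899476e+00,  2.76544775e-01,  1.50598764e+00, -2.54064513e-07,
        1.36068228e+00, -1.21011369e-01]), 'qd': array([-0.0003813 , -0.00085741, -0.00393193,  0.00011958, -0.0005255 ,
        0.00027701]), 'effort': array([ 1.96400651e-03, -4.17696655e+01, -2.46405351e+01, -2.08315532e-04,
        5.84751993e-03,  1.38171833e-05]), 'position': array([0.22411757, 0.52903265, 0.2305263 ]), 'ee_rot': array([-2.56084789e-04,  1.99056447e-01,  9.79987690e-01, -7.69529644e-04]), 'contact_force': array([ 0.39411019,  0.42931419, -0.74965095]), 'moment': array([-0.00600876, -0.00430448,  0.0236258 ]), 'gripper_force': 0.0, 'width': 0.0857109862005032}
```

View pics/scene0.png

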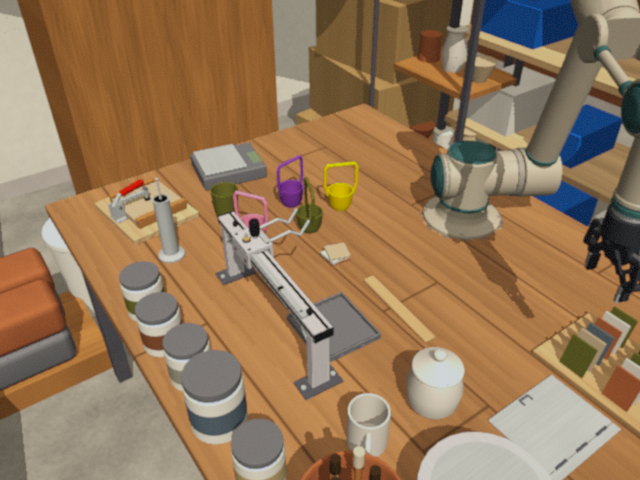

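View pics/top0.png

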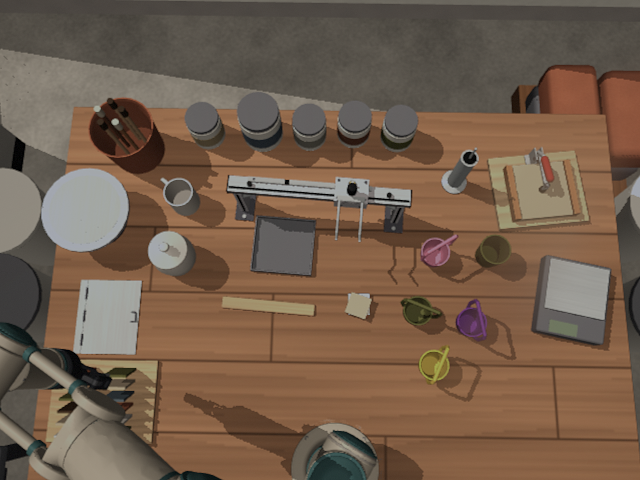

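Scene: the olive handled cup is at (310,215), the carriage with its black grip at (254,228), and the tray at (335,328). Top: the cup is at (420,311), the grip at (352,188), rod tips near (337,238) and (360,240), the tray at (284,246), and a dark notch spot around (287,182) on the rail. Next is a magnified crop of the cup and carriage in both views.

```bash
python3 - <<'E'
from h import *
import pickle
T=pickle.load(open("top.pkl","rb"));S=pickle.load(open("scene.pkl","rb"))
f=lambda im,x,y,w,h:cv2.resize(im[y:y+h,x:x+w],(400,300),interpolation=cv2.INTER_CUBIC)
a=f(T[0],390,285,60,45);b=f(S[0],280,178,80,60);c=f(T[0],320,165,120,90);d=f(S[0],210,195,120,90)
cv2.imwrite("pics/crop1.png",np.vstack([np.hstack([a,b]),np.hstack([c,d])]))
def P(v,uv,z): return plane(*v[1:],uv,z).round(3)
print("cup rim",P(T,(418,312),.058),"tray",P(T,(284,246),.016),"grip",P(T,(352,186),.239))
print("rail ends", P(T,(228,184),.17),P(T,(411,197),.17),"notch?",P(T,(287,182),.176))
E
```

```text
cup rim [ 0.377 -0.203  0.058] tray [0.55  0.139 0.016] grip [ 0.642 -0.028  0.239]
rail ends [0.666 0.267 0.17 ] [ 0.64  -0.173  0.17 ] notch? [0.671 0.125 0.176]
```

View pics/crop1.png

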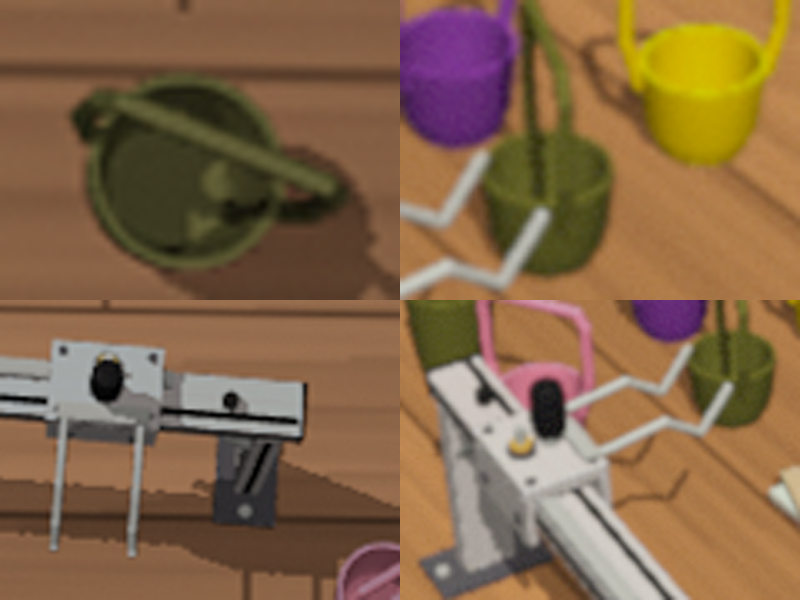

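```bash
python3 - <<'E'
from h import *
import pickle
T=pickle.load(open("top.pkl","rb"))
P=lambda uv,z: plane(*T[1:],uv,z).round(3)
a,b=P((406.5,300),.14),P((439.5,312.8),.14);print("bar",a,b,(a+b)/2,np.degrees(np.arctan2(-(a-b)[0],(a-b)[1])))
t1,t2=P((320+53/3.333,165+248/3.333),.206),P((320+132/3.333,165+253/3.333),.206);print("tips",t1,t2,t1-t2)
E
```

```text
bar [ 0.396 -0.163  0.14 ] [ 0.367 -0.24   0.14 ] [ 0.3815 -0.2015  0.14  ] -20.637546984687837
tips [0.524 0.006 0.206] [ 0.521 -0.048  0.206] [0.003 0.054 0.   ]
```

Request:
send_rows:
  increments:
    - {"gripper":-1,"linear":[0.05,-0.25,0.1],"delta_rot":[0,0,-0.8]}
    - {"gripper":-1,"linear":[0.08,-0.4,0.1],"delta_rot":[0,0,-0.8]}
    - {"gripper":-1,"linear":[0.08,-0.4,0.1],"delta_rot":[0,0,-0.8]}
    - {"gripper":-1,"linear":[0.08,-0.4,0.1],"delta_rot":[0,0,-0.8]}
    - {"gripper":-1,"linear":[0.08,-0.4,0.1],"delta_rot":[0,0,-0.8]}
    - {"gripper":-1,"linear":[0.08,-0.4,0.1],"delta_rot":[0,0,-0.8]}
    - {"gripper":-1,"linear":[0.08,-0.4,0.1],"delta_rot":[0,0,-0.8]}
    - {"gripper":-1,"linear":[0.08,-0.4,0.1],"delta_rot":[0,0,-0.8]}

```text
clock: 0.9
position: [0.2999, 0.1473, 0.3271]
ee_rot: [0.0, 0.565, 0.825, 0.0]
contact_force: [0.9, -0.5, -0.3]
width: 0.0856
gripper_force: 0.0
```

Request:
send_rows:
  increments:
    - {"gripper":-1,"linear":[0.07,-0.33,0],"delta_rot":[0,0,-0.77]}
    - {"gripper":-1,"linear":[0.07,-0.33,0],"delta_rot":[0,0,-0.77]}
    - {"gripper":-1,"linear":[0.07,-0.33,0],"delta_rot":[0,0,-0.77]}
    - {"gripper":-1,"linear":[0.07,-0.33,0],"delta_rot":[0,0,-0.77]}
    - {"gripper":-1,"linear":[0.07,-0.33,0],"delta_rot":[0,0,-0.77]}
    - {"gripper":-1,"linear":[0.07,-0.33,0],"delta_rot":[0,0,-0.77]}
    - {"gripper":-1,"linear":[0.07,-0.33,0],"delta_rot":[0,0,-0.77]}
    - {"gripper":-1,"linear":[0.07,-0.33,0],"delta_rot":[0,0,-0.77]}

```text
clock: 1.7
position: [0.3711, -0.1854, 0.3258]
ee_rot: [0.0, 0.835, 0.55, -0.001]
contact_force: [-0.5, 1.2, -1.0]
width: 0.0854
gripper_force: 0.0
```

Request:
send_rows:
  increments:
    - {"gripper":-0.5,"linear":[0,0,0],"delta_rot":[0,0,0]}
    - {"gripper":-0.5,"linear":[0,0,0],"delta_rot":[0,0,0]}

```text
clock: 1.9
position: [0.37, -0.1798, 0.3266]
ee_rot: [-0.001, 0.833, 0.553, 0.0]
contact_force: [0.6, -0.7, 0.1]
width: 0.0638
gripper_force: 0.0
```

```bash
python3 - <<'E'
from h import *
import pickle
v=cam("wrist");s=get_state();print(s["position"],s["ee_rot"],s["width"],s["clock"],"cam",v[3].round(3),v[2].round(2))
pickle.dump(v,open("w1.pkl","wb"));cv2.imwrite("pics/w1.png",v[0])
print(proj(*v[1:],(.3815,-.2015,.14)),proj(*v[1:],(.396,-.163,.14)),proj(*v[1:],(.367,-.24,.14)))
E
```

```text
[ 0.37002395 -0.17956903  0.32674035] [-3.50339615e-04  8.33109337e-01  5.53108215e-01  1.11030724e-04] 0.0639620612660364 1.95 cam [ 0.401 -0.106  0.469] [[ 0.92 -0.37 -0.12]
 [-0.39 -0.88 -0.29]
 [-0.    0.31 -0.95]]
[334.6478342  224.42385274] [333.73139993 183.82750141] [335.49838805 262.10182225]
```

View pics/w1.png

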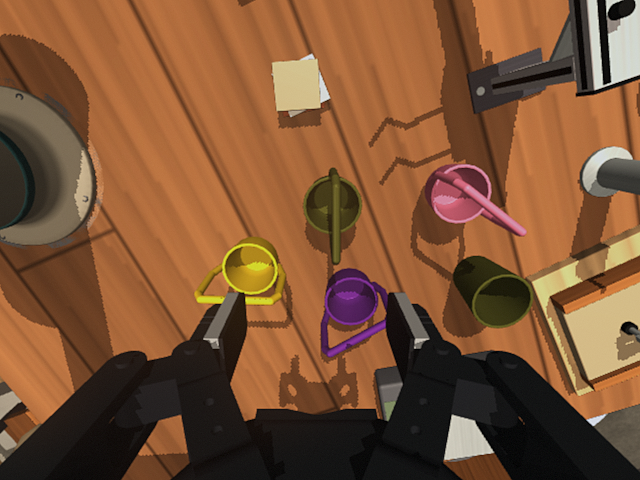

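The wrist view shows the olive cup at (333,205) with its bar running vertically from about (334,170) to (337,262), close to where I predicted it. The purple and yellow cups lie below it and clear of the fingers.

```bash
python3 - <<'E'
from h import *
import pickle
W=pickle.load(open("w1.pkl","rb"));T=pickle.load(open("top.pkl","rb"));S=pickle.load(open("scene.pkl","rb"))
# bar: brighter olive. print row-wise extents of olive mask
def mask(im):
    h=cv2.cvtColor(im,cv2.COLOR_BGR2HSV); return cv2.inRange(h,(22,90,25),(45,255,140))
m=mask(W[0]); 
for r in range(162,270,6):
    xs=np.where(m[r,290:380])[0]+290
    print(r,xs.min() if len(xs) else None,xs.max() if len(xs) else None,[int(W[0][r,c,1]) for c in range(322,350,2)])
# height by triangulation of end points
def t(uw,ut): return tri((W[3],ray(W[1],W[2],uw)),(T[3],ray(T[1],T[2],ut)))
print(t((334,175),(406.5,300)),t((336.5,258),(439.5,312.8)))
m=mask(S[0]); ys,xs=np.where(m[150:240,285:340]); print("scene top of handle",ys.min()+150, xs[ys==ys.min()]+285)
cv2.imwrite("pics/c2.png",np.hstack([cv2.resize(W[0][150:290,270:400],(390,420),interpolation=2),cv2.resize(S[0][150:240,270:350],(400,420),interpolation=2)]))
E
```

```text
162 None None [107, 107, 103, 102, 105, 98, 100, 99, 98, 101, 108, 110, 110, 103]
168 332 334 [105, 107, 105, 108, 79, 48, 54, 100, 101, 98, 98, 106, 109, 109]
174 333 337 [104, 107, 112, 74, 39, 49, 66, 65, 69, 101, 98, 97, 104, 109]
180 318 346 [97, 75, 57, 33, 32, 65, 81, 80, 74, 65, 81, 99, 96, 100]
186 311 354 [59, 59, 59, 59, 61, 65, 95, 117, 82, 56, 59, 42, 37, 33]
192 307 358 [59, 58, 59, 60, 57, 62, 96, 94, 85, 55, 59, 60, 58, 39]
198 305 360 [59, 58, 60, 58, 60, 61, 100, 93, 86, 53, 60, 57, 59, 44]
204 304 361 [60, 59, 56, 58, 59, 59, 98, 94, 86, 52, 60, 59, 47, 40]
210 304 360 [97, 94, 98, 54, 57, 59, 101, 94, 86, 65, 80, 69, 66, 55]
216 306 358 [66, 69, 68, 36, 39, 57, 101, 95, 86, 54, 64, 62, 57, 55]
222 309 354 [63, 61, 64, 45, 33, 58, 101, 94, 86, 53, 59, 60, 57, 57]
228 315 348 [56, 60, 64, 40, 30, 57, 97, 95, 88, 50, 54, 76, 99, 89]
234 332 339 [65, 62, 60, 59, 39, 53, 97, 95, 85, 52, 54, 57, 59, 62]
240 330 339 [64, 66, 65, 66, 33, 53, 99, 93, 85, 53, 58, 55, 55, 57]
246 332 339 [63, 64, 63, 67, 35, 50, 97, 92, 85, 52, 60, 57, 54, 78]
252 333 339 [65, 71, 60, 64, 52, 47, 98, 94, 84, 58, 93, 97, 95, 91]
258 332 339 [101, 98, 104, 59, 63, 49, 98, 96, 84, 67, 106, 101, 98, 92]
264 None None [100, 100, 103, 57, 62, 60, 43, 41, 81, 104, 101, 99, 100, 99]
(array([ 0.39937148, -0.1628651 ,  0.11353265]), np.float64(0.007437231488096543)) (array([ 0.36852414, -0.24228373,  0.12516435]), np.float64(0.0008075541721602063))
scene top of handle 177 [305 306]
```

View pics/c2.png

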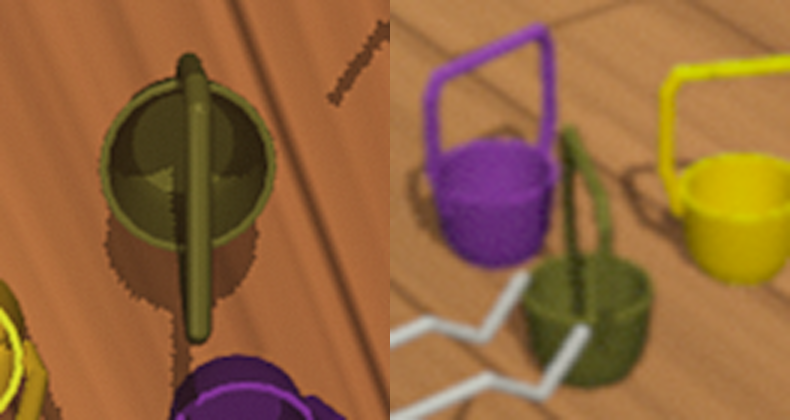

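The left half shows the straight bar from about (336,183) to (337,260) in wrist pixels. The right half shows bar ends at about (306,178.5) and (311.5,190) in scene pixels.

```bash
python3 - <<'E'
from h import *
import pickle
W=pickle.load(open("w1.pkl","rb"));S=pickle.load(open("scene.pkl","rb"))
t=lambda a,b: tri((W[3],ray(W[1],W[2],a)),(S[3],ray(S[1],S[2],b)))
print(t((336,184),(311.5,190)),t((337,259),(306,178.5)))
for p in((336,184),(337,259),(336.3,221.5)): print(plane(*W[1:],p,.14).round(4))
E
```

```text
(array([ 0.3983154 , -0.16232925,  0.15070937]), np.float64(0.0006091452393862367)) (array([ 0.36786798, -0.23696207,  0.13714136]), np.float64(0.004365332995442224))
[ 0.398 -0.164  0.14 ]
[ 0.3697 -0.2374  0.14  ]
[ 0.3842 -0.1993  0.14  ]
```

Request:
send_rows:
  increments:
    - {"gripper":-0.5,"linear":[0.014,-0.02,-0.02],"delta_rot":[0,0,0.03]}
    - {"gripper":-0.5,"linear":[0.014,-0.02,-0.06],"delta_rot":[0,0,0.03]}
    - {"gripper":-0.5,"linear":[0.014,-0.02,-0.1],"delta_rot":[0,0,0.03]}
    - {"gripper":-0.5,"linear":[0.014,-0.02,-0.13],"delta_rot":[0,0,0.03]}
    - {"gripper":-0.5,"linear":[0.014,-0.02,-0.15],"delta_rot":[0,0,0.03]}
    - {"gripper":-0.5,"linear":[0.014,-0.02,-0.15],"delta_rot":[0,0,0.03]}

```text
clock: 2.55
position: [0.3825, -0.1981, 0.1747]
ee_rot: [-0.003, 0.824, 0.566, -0.001]
contact_force: [0.8, -0.2, -0.2]
width: 0.0646
gripper_force: 0.0
```

```bash
python3 - <<'E'
from h import *
import pickle
v=cam("wrist");s=get_state();print(s["position"],s["width"],v[3].round(3))
pickle.dump(v,open("w2.pkl","wb"))
h=cv2.cvtColor(v[0],cv2.COLOR_BGR2HSV);m=cv2.inRange(h,(22,90,60),(45,255,140))
print(proj(*v[1:],(.3842,-.1993,.14)),proj(*v[1:],(.398,-.164,.14)),proj(*v[1:],(.3697,-.2374,.14)))
for r in range(150,400,14):
    xs=np.where(m[r,240:430])[0]+240
    print(r,xs.min() if len(xs) else None,xs.max() if len(xs) else None,end="; ")
cv2.imwrite("pics/w2.png",v[0])
E
```

```text
[ 0.38378493 -0.19923983  0.17636726] 0.06430280598110504 [ 0.412 -0.124  0.318]
[319.3583901 273.1583232] [319.94117438 208.40612595] [319.40958382 334.57562349]
150 None None; 164 None None; 178 316 322; 192 300 336; 206 283 353; 220 275 361; 234 273 363; 248 277 359; 262 286 350; 276 311 325; 290 311 324; 304 311 323; 318 312 323; 332 311 324; 346 None None; 360 None None; 374 None None; 388 None None;
```

View pics/w2.png

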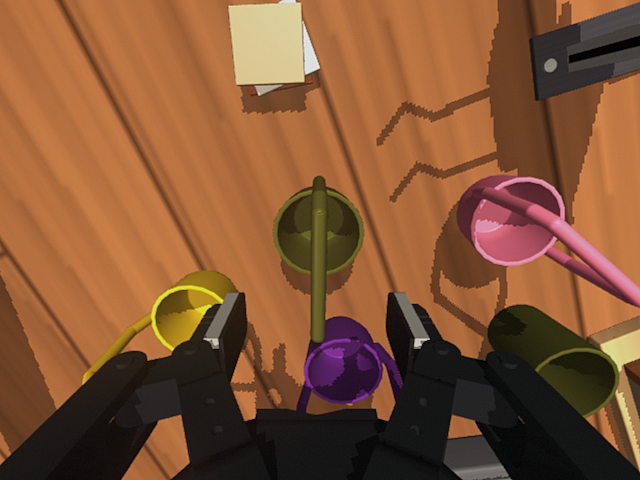

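The close view shows the bar vertical at column 318, rows 200–340, centred between the open fingers with the neighbouring cups clear. I'll descend and grip.

Request:
send_rows:
  increments:
    - {"gripper":-0.5,"linear":[0,0,-0.03],"delta_rot":[0,0,0]}
    - {"gripper":-0.5,"linear":[0,0,-0.056],"delta_rot":[0,0,0]}
    - {"gripper":-0.5,"linear":[0,0,-0.056],"delta_rot":[0,0,0]}
    - {"gripper":1,"linear":[0,0,-0.056],"delta_rot":[0,0,0]}
    - {"gripper":1,"linear":[0,0,-0.056],"delta_rot":[0,0,0]}
    - {"gripper":1,"linear":[0,0,-0.056],"delta_rot":[0,0,0]}
    - {"gripper":1,"linear":[0,0,-0.056],"delta_rot":[0,0,0]}
    - {"gripper":1,"linear":[0,0,-0.056],"delta_rot":[0,0,0]}
  newtons: 60

```text
clock: 3.4
position: [0.3849, -0.2014, 0.122]
ee_rot: [0.001, 0.825, 0.565, 0.0]
contact_force: [-1.4, 0.5, 7.0]
width: 0.0069
gripper_force: 58.6
```

Request:
send_rows:
  increments:
    - {"gripper":1,"linear":[0,0,0],"delta_rot":[0,0,0]}
    - {"gripper":1,"linear":[0,0,0.005],"delta_rot":[0,0,0]}
    - {"gripper":1,"linear":[0,0,0.02],"delta_rot":[0,0,0]}
    - {"gripper":1,"linear":[0,0,0.04],"delta_rot":[0,0,0]}
    - {"gripper":1,"linear":[0,0,0.06],"delta_rot":[0,0,0]}
    - {"gripper":1,"linear":[0,0,0.08],"delta_rot":[0,0,0]}
    - {"gripper":1,"linear":[0,0,0.1],"delta_rot":[0,0,0]}
    - {"gripper":1,"linear":[0,0,0.1],"delta_rot":[0,0,0]}

```text
clock: 4.2
position: [0.3858, -0.2019, 0.2231]
ee_rot: [0.003, 0.825, 0.565, 0.001]
contact_force: [1.7, -0.5, -2.2]
width: 0.0068
gripper_force: 58.6
```

Request:
send_rows:
  increments:
    - {"gripper":1,"linear":[0.004,0.015,0],"delta_rot":[0,0,0.03]}
    - {"gripper":1,"linear":[0.012,0.04,0],"delta_rot":[0,0,0.07]}
    - {"gripper":1,"linear":[0.02,0.07,0],"delta_rot":[0,0,0.12]}
    - {"gripper":1,"linear":[0.028,0.1,0],"delta_rot":[0,0,0.17]}
    - {"gripper":1,"linear":[0.034,0.13,0],"delta_rot":[0,0,0.22]}
    - {"gripper":1,"linear":[0.038,0.155,0],"delta_rot":[0,0,0.26]}
    - {"gripper":1,"linear":[0.042,0.175,0],"delta_rot":[0,0,0.29]}
    - {"gripper":1,"linear":[0.045,0.186,0],"delta_rot":[0,0,0.31]}

```text
clock: 5.0
position: [0.4286, -0.0133, 0.2196]
ee_rot: [-0.001, 0.727, 0.686, -0.0]
contact_force: [0.3, -0.7, -1.8]
width: 0.007
gripper_force: 58.6
```

Request:
send_rows:
  increments:
    - {"gripper":1,"linear":[0,0,0],"delta_rot":[0,0,0]}
    - {"gripper":1,"linear":[0,0,0],"delta_rot":[0,0,0]}

```text
clock: 5.2
position: [0.4292, -0.0155, 0.2203]
ee_rot: [-0.0, 0.728, 0.686, -0.001]
contact_force: [0.4, -0.4, -2.7]
width: 0.0065
gripper_force: 58.6
```

```bash
python3 - <<'E'
from h import *
import pickle
s=get_state();print(s["position"],s["ee_rot"])
v={n:cam(n) for n in("wrist","top","scene")}
pickle.dump(v,open("v3.pkl","wb"))
for z in [(.524,.006,.206),(.521,-.048,.206),(.642,-.028,.239)]: print([proj(*v[n][1:],z).round(1) for n in v])
f=lambda im,x,y,w,h:cv2.resize(im[y:y+h,x:x+w],(400,300),interpolation=cv2.INTER_CUBIC)
a=cv2.resize(v["wrist"][0],(400,300));b=f(v["wrist"][0],400,150,240,180)
c=f(v["top"][0],310,165,120,90);d=f(v["scene"][0],210,170,160,120)
cv2.imwrite("pics/m3.png",np.vstack([np.hstack([a,b]),np.hstack([c,d])]))
E
```

```text
[ 0.42915876 -0.01545725  0.22025748] [-6.32598028e-05  7.27960335e-01  6.85618920e-01 -6.65802995e-04]
[array([506.7, 238.6]), array([336. , 239.4]), array([307.8, 220.5])]
[array([489.5, 333.7]), array([359.6, 241. ]), array([295.5, 208.8])]
[array([821.8, 324.1]), array([351.8, 185.9]), array([252.6, 219.2])]
```

View pics/m3.png

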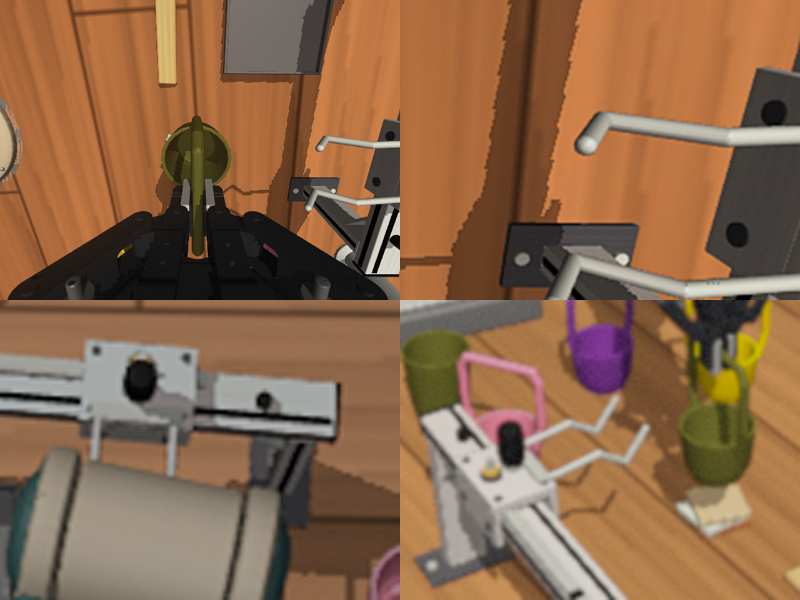

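The wrist view shows the cup held upright, with rod tips at about (512,237) and (496,328). In the scene view the tips are at (308,222) and (296,211), and the cup is hanging just in front of them.

```bash
python3 - <<'E'
from h import *
import pickle
v=pickle.load(open("v3.pkl","rb"));W,S=v["wrist"],v["scene"]
T=pickle.load(open("top.pkl","rb"))
t=lambda A,a,B,b: tri((A[3],ray(A[1],A[2],a)),(B[3],ray(B[1],B[2],b)))
for w,s,tp in (((512,237),(308,221),(336,239)),((496,328),(296,210),(359.5,240.5))):
    print(t(W,w,S,s),t(W,w,T,tp),t(S,s,T,tp),plane(*W[1:],w,.206).round(4))
E
```

```text
(array([0.52530801, 0.00776875, 0.20694879]), np.float64(0.0016309774250283702)) (array([0.52524619, 0.00655964, 0.20703945]), np.float64(0.0015262495852753)) (array([0.52452299, 0.00646951, 0.20541218]), np.float64(0.0014187990078772961)) [0.5265 0.0067 0.206 ]
(array([ 0.52317833, -0.04323274,  0.20688846]), np.float64(0.0013449067874783795)) (array([ 0.52443468, -0.04731376,  0.20286184]), np.float64(0.003056276884482377)) (array([ 0.52175868, -0.04707549,  0.20388614]), np.float64(0.002616379076076279)) [ 0.5241 -0.0446  0.206 ]
```

Request:
send_rows:
  increments:
    - {"gripper":1,"linear":[0.008,0,-0.003],"delta_rot":[0,0,0]}
    - {"gripper":1,"linear":[0.023,-0.002,-0.01],"delta_rot":[0,0,0]}
    - {"gripper":1,"linear":[0.041,-0.003,-0.01],"delta_rot":[0,0,0]}
    - {"gripper":1,"linear":[0.06,-0.004,-0.01],"delta_rot":[0,0,0]}
    - {"gripper":1,"linear":[0.08,-0.005,-0.01],"delta_rot":[0,0,0]}
    - {"gripper":1,"linear":[0.1,-0.005,-0.01],"delta_rot":[0,0,0]}
    - {"gripper":1,"linear":[0.113,-0.005,-0.01],"delta_rot":[0,0,0]}
    - {"gripper":1,"linear":[0.118,-0.005,-0.01],"delta_rot":[0,0,0]}

```text
clock: 6.15
position: [0.5493, -0.0203, 0.2099]
ee_rot: [0.0, 0.728, 0.686, -0.0]
contact_force: [-0.6, 0.2, -1.9]
width: 0.0067
gripper_force: 58.6
```

Request:
send_rows:
  increments:
    - {"gripper":1,"linear":[0,0,0],"delta_rot":[0,0,0]}
    - {"gripper":1,"linear":[0,0,0],"delta_rot":[0,0,0]}

```text
clock: 6.35
position: [0.5466, -0.0199, 0.2105]
ee_rot: [-0.001, 0.728, 0.686, -0.001]
contact_force: [0.1, -0.1, -2.7]
width: 0.0063
gripper_force: 58.6
```

```bash
python3 - <<'E'
from h import *
import pickle
s=get_state();print(s["position"],s["contact_force"])
v={n:cam(n) for n in("wrist","scene")}
pickle.dump(v,open("v4.pkl","wb"))
a=cv2.resize(v["wrist"][0][100:400,120:520],(400,300));d=cv2.resize(v["scene"][0][180:270,210:330],(400,300),interpolation=2)
cv2.imwrite("pics/m4.png",np.hstack([a,d]))
E
```

```text
[ 0.54660662 -0.01986605  0.2104673 ] [ 0.13094667 -0.13518366 -2.67530551]
```

View pics/m4.png

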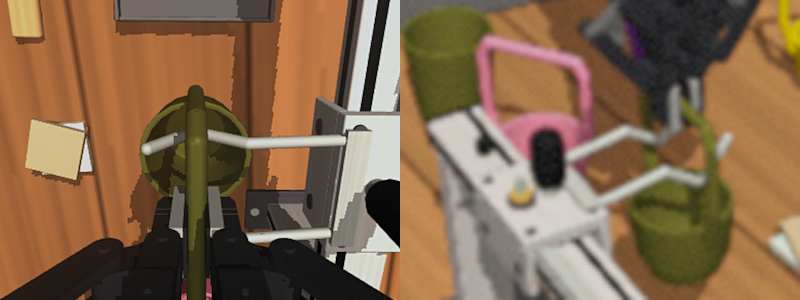

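The rods pass through the handle's window, and the bar at column ~198 is over the V of the rods (kink at ~205). I'll lower it.

Request:
send_rows:
  increments:
    - {"gripper":1,"linear":[0,0,-0.01],"delta_rot":[0,0,0]}
    - {"gripper":1,"linear":[0,0,-0.02],"delta_rot":[0,0,0]}
    - {"gripper":1,"linear":[0,0,-0.028],"delta_rot":[0,0,0]}
    - {"gripper":1,"linear":[0,0,-0.033],"delta_rot":[0,0,0]}
    - {"gripper":1,"linear":[0,0,-0.036],"delta_rot":[0,0,0]}
    - {"gripper":1,"linear":[0,0,-0.036],"delta_rot":[0,0,0]}

```text
clock: 7.05
position: [0.5472, -0.0199, 0.1742]
ee_rot: [-0.0, 0.728, 0.686, -0.0]
contact_force: [0.6, -0.6, -3.5]
width: 0.007
gripper_force: 58.6
```

Request:
send_rows:
  increments:
    - {"gripper":1,"linear":[0,0,-0.002],"delta_rot":[0,0,0]}
    - {"gripper":1,"linear":[0,0,-0.004],"delta_rot":[0,0,0]}
    - {"gripper":1,"linear":[0,0,-0.004],"delta_rot":[0,0,0]}

```text
clock: 7.35
position: [0.5475, -0.02, 0.1709]
ee_rot: [0.0, 0.728, 0.686, 0.0]
contact_force: [-0.3, 0.2, -2.0]
width: 0.0071
gripper_force: 58.7
```

Request:
send_rows:
  increments:
    - {"gripper":1,"linear":[0,0,-0.001],"delta_rot":[0,0,0]}
    - {"gripper":1,"linear":[0,0,-0.002],"delta_rot":[0,0,0]}
    - {"gripper":1,"linear":[0,0,-0.003],"delta_rot":[0,0,0]}
    - {"gripper":1,"linear":[0,0,-0.003],"delta_rot":[0,0,0]}

```text
clock: 7.75
position: [0.5478, -0.0199, 0.1703]
ee_rot: [0.001, 0.728, 0.686, 0.001]
contact_force: [-3.7, 0.8, 10.4]
width: 0.0066
gripper_force: 60.1
```

Request:
send_rows:
  increments:
    - {"gripper":1,"linear":[-0.001,0,0.002],"delta_rot":[0,0,0]}
    - {"gripper":0.8,"linear":[-0.001,0,0.002],"delta_rot":[0,0,0]}
    - {"gripper":0.65,"linear":[-0.001,0,0.002],"delta_rot":[0,0,0]}
    - {"gripper":0.5,"linear":[-0.001,0,0.002],"delta_rot":[0,0,0]}
    - {"gripper":0.3,"linear":[-0.001,0,0.002],"delta_rot":[0,0,0]}
    - {"gripper":0.3,"linear":[-0.001,0,0.002],"delta_rot":[0,0,0]}

```text
clock: 8.35
position: [0.5465, -0.02, 0.1697]
ee_rot: [0.0, 0.728, 0.686, 0.0]
contact_force: [-1.0, 0.0, -0.4]
width: 0.0298
gripper_force: 0.0
```

Request:
send_rows:
  increments:
    - {"gripper":0.3,"linear":[0,0,0.01],"delta_rot":[0,0,0]}
    - {"gripper":0.3,"linear":[0,0,0.03],"delta_rot":[0,0,0]}
    - {"gripper":0.3,"linear":[0,0,0.06],"delta_rot":[0,0,0]}
    - {"gripper":0.3,"linear":[0,0,0.1],"delta_rot":[0,0,0]}
    - {"gripper":0.3,"linear":[0,0,0.14],"delta_rot":[0,0,0]}
    - {"gripper":0.3,"linear":[0,0,0.16],"delta_rot":[0,0,0]}
    - {"gripper":0.3,"linear":[0,0,0.16],"delta_rot":[0,0,0]}

```text
clock: 9.05
position: [0.5481, -0.0202, 0.3344]
ee_rot: [0.003, 0.728, 0.686, 0.003]
contact_force: [0.6, -0.4, -1.1]
width: 0.03
gripper_force: 0.0
```

```bash
python3 - <<'E'
from h import *
import pickle
s=get_state();print(s["position"],s["contact_force"],s["clock"],s["width"])
v={n:cam(n) for n in("wrist","scene")}
pickle.dump(v,open("v5.pkl","wb"))
a=cv2.resize(v["wrist"][0],(400,300));d=cv2.resize(v["scene"][0][180:270,210:330],(400,300),interpolation=2)
cv2.imwrite("pics/m5.png",np.hstack([a,d]))
E
```

```text
[ 0.54814036 -0.02017482  0.33438031] [ 0.57762784 -0.35502209 -1.09371696] 9.05 0.029967087446568844
```

View pics/m5.png

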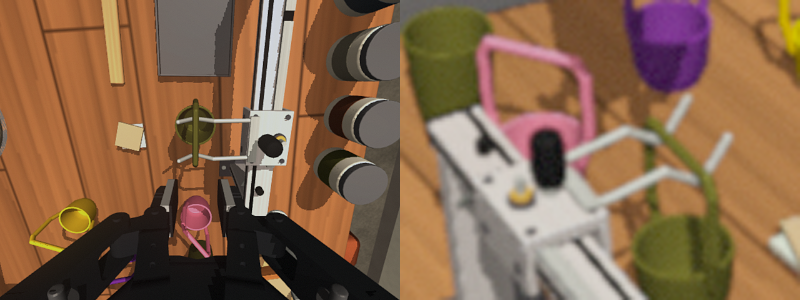

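The cup hangs in the hook in both views. The grip knob is at about (432,234) in the wrist image, with the brass plunger just behind it, and the wrist view also shows the index bar. Next I'll measure the grip.

```bash
python3 - <<'E'
from h import *
import pickle
v=pickle.load(open("v5.pkl","rb"));T=pickle.load(open("top.pkl","rb"))
def blob(im,u,w):
    x0,y0=u[0]-w,u[1]-w
    m=(im[y0:y0+2*w,x0:x0+2*w].max(2)<55).astype(np.uint8)
    n,l,st,ce=cv2.connectedComponentsWithStats(m)
    k=min(range(1,n),key=lambda i:np.linalg.norm(ce[i]-w)-0.05*st[i][4]); return ce[k]+[x0,y0],st[k]
D={"w":(v["wrist"],(432,234),32),"s":(v["scene"],(254,227),15),"t":(T,(352,188),13)}
r={}
for k,(A,u,w) in D.items():
    c,st=blob(A[0],u,w); print(k,c.round(1),st); r[k]=(A[3],ray(A[1],A[2],c)); print(plane(*A[1:],c,.219).round(4))
for a,b in("ws","wt","st"): print(a,b,tri(r[a],r[b]))
E
```

```text
w [432.6 232.7] [  13   12   40   38 1067]
[ 0.6426 -0.0283  0.219 ]
s [253.9 227.5] [ 11   8   9  16 130]
[ 0.6422 -0.0251  0.219 ]
t [351.7 188.9] [ 8  8 10 13 99]
[ 0.6416 -0.0286  0.219 ]
w s (array([ 0.64200821, -0.02757412,  0.21813969]), np.float64(0.00239290388650831))
w t (array([ 0.64256157, -0.02867883,  0.2176726 ]), np.float64(0.0009706021923196174))
s t (array([ 0.64149573, -0.0281698 ,  0.21715103]), np.float64(0.0017483143535548485))
```

Request:
send_rows:
  increments:
    - {"gripper":-0.3,"linear":[0.094,-0.008,0],"delta_rot":[0,0,1.57]}
    - {"gripper":-0.3,"linear":[0.094,-0.008,0],"delta_rot":[0,0,1.57]}
    - {"gripper":-0.3,"linear":[0.094,-0.008,0],"delta_rot":[0,0,1.57]}
    - {"gripper":-0.3,"linear":[0.094,-0.008,0],"delta_rot":[0,0,1.57]}
    - {"gripper":-0.3,"linear":[0.094,-0.008,0],"delta_rot":[0,0,1.57]}
    - {"gripper":-0.3,"linear":[0.094,-0.008,0],"delta_rot":[0,0,1.57]}
    - {"gripper":-0.3,"linear":[0.094,-0.008,0],"delta_rot":[0,0,1.57]}
    - {"gripper":-0.3,"linear":[0.094,-0.008,0],"delta_rot":[0,0,1.57]}

```text
clock: 9.95
position: [0.6396, -0.0278, 0.3274]
ee_rot: [-0.002, 0.211, 0.978, -0.0]
contact_force: [0.7, 0.1, 0.1]
width: 0.0555
gripper_force: 0.0
```

```bash
python3 -c "
from h import *
s=get_state();print(s['position'],s['ee_rot'],s['qpos'],s['width'])
w,x,y,z=s['ee_rot'];print(R.from_quat([x,y,z,w]).as_matrix()[:,1])"
```

```text
[ 0.63961202 -0.02780609  0.32737746] [-2.21200003e-03  2.10714250e-01  9.77545193e-01 -8.72959465e-05] [-1.52112945e-01  3.47191183e-01  1.16835365e+00  9.20215733e-05
  1.63047431e+00 -1.29829182e+00] 0.05545752751995014
[ 0.41196502  0.91119899 -0.00110287]
```

Request:
send_rows:
  increments:
    - {"gripper":-0.3,"linear":[0,0,0],"delta_rot":[0,0,0.15]}
    - {"gripper":-0.3,"linear":[0,0,-0.02],"delta_rot":[0,0,0.3]}
    - {"gripper":-0.3,"linear":[0,0,-0.04],"delta_rot":[0,0,0.37]}
    - {"gripper":-0.3,"linear":[0,0,-0.05],"delta_rot":[0,0,0.37]}
    - {"gripper":-0.3,"linear":[0,0,-0.05],"delta_rot":[0,0,0.37]}

```text
clock: 10.45
position: [0.6389, -0.0277, 0.2766]
ee_rot: [-0.003, 0.031, 1.0, 0.0]
contact_force: [0.8, 0.2, -1.0]
width: 0.0554
gripper_force: 0.0
```

```bash
python3 - <<'E'
from h import *
s=get_state();print(s['position'],s['ee_rot'],s['width'])
w,x,y,z=s['ee_rot'];print(R.from_quat([x,y,z,w]).as_matrix()[:,1])
v=cam("wrist");print(proj(*v[1:],(.642,-.028,.239)),proj(*v[1:],(.642,-.028,.199)));cv2.imwrite("pics/w6.png",v[0])
E
```

```text
[ 0.63893524 -0.02772994  0.27660231] [-3.13799250e-03  3.11988017e-02  9.99508178e-01  4.35453951e-04] 0.05539603316019641
[6.23696479e-02 9.98052890e-01 6.74676359e-04]
[316.1089915  275.19762887] [316.02606485 251.17248388]
```

View pics/w6.png

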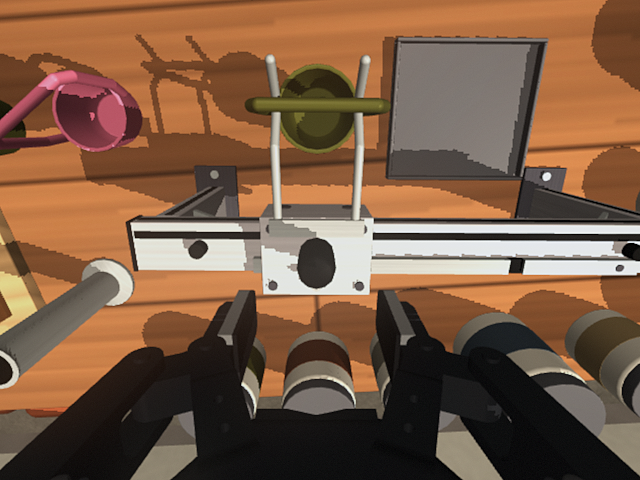

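The knob is at (316,263), as predicted, centred between the fingers. The cup hangs level at (316,107), and the notch is visible as a dark gap in the index bar at (516,266).

```bash
python3 - <<'E'
from h import *
v=cam("wrist")
p=plane(*v[1:],(516.5,266),.175);g=np.array([.642,-.028]);print(p,"along rail",(p[:2]-g)@[.059,.998])
E
```

```text
[0.67499616 0.128079   0.175     ] along rail 0.15771361499217654
```

Request:
send_rows:
  increments:
    - {"gripper":-0.3,"linear":[0.003,0,-0.03],"delta_rot":[0,0,0]}
    - {"gripper":-0.3,"linear":[0.003,0,-0.06],"delta_rot":[0,0,0]}
    - {"gripper":-0.3,"linear":[0.003,0,-0.072],"delta_rot":[0,0,0]}
    - {"gripper":-0.3,"linear":[0.003,0,-0.072],"delta_rot":[0,0,0]}
    - {"gripper":0.2,"linear":[0.003,0,-0.072],"delta_rot":[0,0,0]}
    - {"gripper":1,"linear":[0.003,0,-0.072],"delta_rot":[0,0,0]}
    - {"gripper":1,"linear":[0.003,0,-0.072],"delta_rot":[0,0,0]}
    - {"gripper":1,"linear":[0.003,0,-0.072],"delta_rot":[0,0,0]}
  newtons: 40

```text
clock: 11.35
position: [0.6446, -0.0281, 0.21]
ee_rot: [0.002, 0.03, 1.0, -0.0]
contact_force: [-0.4, 0.1, 6.1]
width: 0.0227
gripper_force: 39.6
```

Request:
send_rows:
  increments:
    - {"gripper":1,"linear":[0,0,0],"delta_rot":[0,0,0]}
    - {"gripper":1,"linear":[0,0,0],"delta_rot":[0,0,0]}

```text
clock: 11.55
position: [0.6446, -0.0281, 0.21]
ee_rot: [0.002, 0.03, 1.0, -0.0]
contact_force: [0.1, 0.2, 5.2]
width: 0.0225
gripper_force: 39.6
```

Request:
send_rows:
  increments:
    - {"gripper":1,"linear":[0,0,0.003],"delta_rot":[0,0,0]}
    - {"gripper":1,"linear":[0,0.003,0.003],"delta_rot":[0,0,0]}
    - {"gripper":1,"linear":[0,0.007,0.003],"delta_rot":[0,0,0]}
    - {"gripper":1,"linear":[0.001,0.013,0.003],"delta_rot":[0,0,0]}
    - {"gripper":1,"linear":[0.001,0.021,0.003],"delta_rot":[0,0,0]}
    - {"gripper":1,"linear":[0.002,0.029,0.003],"delta_rot":[0,0,0]}
    - {"gripper":1,"linear":[0.002,0.037,0.003],"delta_rot":[0,0,0]}
    - {"gripper":1,"linear":[0.003,0.045,0.003],"delta_rot":[0,0,0]}

```text
clock: 12.35
position: [0.6474, 0.0138, 0.2101]
ee_rot: [0.001, 0.031, 1.0, -0.003]
contact_force: [2.5, -7.6, -4.1]
width: 0.0219
gripper_force: 41.2
```

Request:
send_rows:
  increments:
    - {"gripper":1,"linear":[0.001,0.008,0],"delta_rot":[0,0,0]}
    - {"gripper":1,"linear":[0.001,0.016,0],"delta_rot":[0,0,0]}
    - {"gripper":1,"linear":[0.001,0.024,0],"delta_rot":[0,0,0]}
    - {"gripper":1,"linear":[0.002,0.032,0],"delta_rot":[0,0,0]}
    - {"gripper":1,"linear":[0.002,0.04,0],"delta_rot":[0,0,0]}
    - {"gripper":1,"linear":[0.003,0.048,0],"delta_rot":[0,0,0]}
    - {"gripper":1,"linear":[0.003,0.055,0],"delta_rot":[0,0,0]}
    - {"gripper":1,"linear":[0.004,0.062,0],"delta_rot":[0,0,0]}

```text
clock: 13.15
position: [0.6517, 0.0758, 0.2101]
ee_rot: [0.001, 0.031, 1.0, -0.003]
contact_force: [3.4, -7.2, -4.7]
width: 0.0224
gripper_force: 41.2
```

Request:
send_rows:
  increments:
    - {"gripper":1,"linear":[0.001,0.006,-0.001],"delta_rot":[0,0,0]}
    - {"gripper":1,"linear":[0.002,0.012,-0.002],"delta_rot":[0,0,0]}
    - {"gripper":1,"linear":[0.002,0.017,-0.002],"delta_rot":[0,0,0]}
    - {"gripper":1,"linear":[0.003,0.022,-0.002],"delta_rot":[0,0,0]}
    - {"gripper":1,"linear":[0.003,0.026,-0.002],"delta_rot":[0,0,0]}
    - {"gripper":1,"linear":[0.003,0.03,-0.002],"delta_rot":[0,0,0]}
    - {"gripper":1,"linear":[0.003,0.033,-0.002],"delta_rot":[0,0,0]}
    - {"gripper":1,"linear":[0.003,0.035,-0.002],"delta_rot":[0,0,0]}

```text
clock: 13.95
position: [0.6541, 0.1114, 0.21]
ee_rot: [0.001, 0.031, 1.0, -0.002]
contact_force: [1.0, -6.1, 3.6]
width: 0.0227
gripper_force: 41.9
```

Request:
send_rows:
  increments:
    - {"gripper":1,"linear":[0,0.001,0],"delta_rot":[0,0,0]}
    - {"gripper":1,"linear":[0,0.002,0],"delta_rot":[0,0,0]}
    - {"gripper":1,"linear":[0,0.003,0],"delta_rot":[0,0,0]}
    - {"gripper":1,"linear":[0,0.004,0],"delta_rot":[0,0,0]}

```text
clock: 14.35
position: [0.6544, 0.1153, 0.2101]
ee_rot: [0.001, 0.031, 1.0, -0.002]
contact_force: [1.1, -6.2, 3.6]
width: 0.0225
gripper_force: 41.8
```

Request:
send_rows:
  increments:
    - {"gripper":1,"linear":[0,0.001,0],"delta_rot":[0,0,0]}
    - {"gripper":1,"linear":[0,0.002,0],"delta_rot":[0,0,0]}
    - {"gripper":1,"linear":[0,0.003,0],"delta_rot":[0,0,0]}

```text
clock: 14.65
position: [0.6546, 0.1182, 0.21]
ee_rot: [0.002, 0.031, 1.0, -0.002]
contact_force: [1.7, -6.0, 3.1]
width: 0.0226
gripper_force: 41.8
```

Request:
send_rows:
  increments:
    - {"gripper":1,"linear":[0,0.001,0],"delta_rot":[0,0,0]}
    - {"gripper":1,"linear":[0,0.002,0],"delta_rot":[0,0,0]}
    - {"gripper":1,"linear":[0,0.003,0],"delta_rot":[0,0,0]}

```text
clock: 14.95
position: [0.6548, 0.1213, 0.21]
ee_rot: [0.002, 0.031, 1.0, -0.002]
contact_force: [1.9, -5.3, 2.0]
width: 0.0224
gripper_force: 41.8
```

Request:
send_rows:
  increments:
    - {"gripper":1,"linear":[0,0.001,0],"delta_rot":[0,0,0]}
    - {"gripper":1,"linear":[0,0.002,0],"delta_rot":[0,0,0]}

```text
clock: 15.15
position: [0.655, 0.1243, 0.2101]
ee_rot: [0.002, 0.031, 1.0, -0.001]
contact_force: [2.8, -3.1, 3.8]
width: 0.0225
gripper_force: 41.7
```

Request:
send_rows:
  increments:
    - {"gripper":1,"linear":[0,0.001,0],"delta_rot":[0,0,0]}
    - {"gripper":1,"linear":[0,0.002,0],"delta_rot":[0,0,0]}

```text
clock: 15.35
position: [0.6552, 0.1271, 0.21]
ee_rot: [0.002, 0.03, 1.0, -0.001]
contact_force: [4.0, -4.5, 4.5]
width: 0.0226
gripper_force: 41.9
```

Request:
send_rows:
  increments:
    - {"gripper":1,"linear":[0,0.001,0],"delta_rot":[0,0,0]}
    - {"gripper":1,"linear":[0,0.002,0],"delta_rot":[0,0,0]}

```text
clock: 15.55
position: [0.6553, 0.1284, 0.21]
ee_rot: [0.002, 0.03, 1.0, -0.002]
contact_force: [3.6, -6.3, 4.7]
width: 0.022
gripper_force: 41.9
```

Request:
send_rows:
  increments:
    - {"gripper":1,"linear":[0.001,-0.001,0],"delta_rot":[0,0,0]}
    - {"gripper":1,"linear":[0.001,-0.002,0],"delta_rot":[0,0,0]}
    - {"gripper":1,"linear":[0.002,-0.002,0.001],"delta_rot":[0,0,0]}

```text
clock: 15.85
position: [0.6553, 0.1284, 0.2101]
ee_rot: [-0.0, 0.03, 1.0, 0.0]
contact_force: [0.1, -1.4, 1.1]
width: 0.0224
gripper_force: 41.5
```

Request:
send_rows:
  increments:
    - {"gripper":1,"linear":[0,-0.001,0],"delta_rot":[0,0,0]}
    - {"gripper":1,"linear":[0,-0.001,0],"delta_rot":[0,0,0]}

```text
clock: 16.05
position: [0.6552, 0.1282, 0.21]
ee_rot: [-0.0, 0.03, 1.0, 0.001]
contact_force: [1.8, 0.7, 2.8]
width: 0.0221
gripper_force: 41.8
```

Request:
send_rows:
  increments:
    - {"gripper":1,"linear":[0,-0.001,0],"delta_rot":[0,0,0]}
    - {"gripper":1,"linear":[0,-0.001,0],"delta_rot":[0,0,0]}

```text
clock: 16.25
position: [0.6552, 0.1276, 0.2101]
ee_rot: [-0.0, 0.03, 1.0, 0.001]
contact_force: [1.0, 5.2, 4.7]
width: 0.0223
gripper_force: 41.9
```

Request:
send_rows:
  increments:
    - {"gripper":1,"linear":[0,-0.001,0],"delta_rot":[0,0,0]}
    - {"gripper":1,"linear":[0,-0.001,0],"delta_rot":[0,0,0]}

```text
clock: 16.45
position: [0.6552, 0.1266, 0.21]
ee_rot: [-0.0, 0.03, 1.0, 0.001]
contact_force: [0.5, 5.2, 5.0]
width: 0.0228
gripper_force: 41.9
```

Request:
send_rows:
  increments:
    - {"gripper":1,"linear":[0,0.001,0],"delta_rot":[0,0,0]}
    - {"gripper":1,"linear":[0,0.003,0],"delta_rot":[0,0,0]}
    - {"gripper":1,"linear":[0,0.004,0],"delta_rot":[0,0,0]}

```text
clock: 16.75
position: [0.6552, 0.1269, 0.21]
ee_rot: [-0.0, 0.03, 1.0, -0.002]
contact_force: [-0.5, -2.8, 4.2]
width: 0.0225
gripper_force: 42.0
```

Request:
send_rows:
  increments:
    - {"gripper":1,"linear":[0,0.001,0],"delta_rot":[0,0,0]}
    - {"gripper":1,"linear":[0,0.001,0],"delta_rot":[0,0,0]}

```text
clock: 16.95
position: [0.6552, 0.1273, 0.21]
ee_rot: [-0.0, 0.031, 1.0, -0.003]
contact_force: [-0.3, -2.3, 5.4]
width: 0.0223
gripper_force: 42.1
```

Request:
send_rows:
  increments:
    - {"gripper":1,"linear":[0,0.001,0],"delta_rot":[0,0,0]}
    - {"gripper":1,"linear":[0,0.001,0],"delta_rot":[0,0,0]}

```text
clock: 17.15
position: [0.6552, 0.1278, 0.21]
ee_rot: [-0.0, 0.031, 1.0, -0.003]
contact_force: [-0.5, -4.1, 5.7]
width: 0.0222
gripper_force: 42.1
```

Request:
send_rows:
  increments:
    - {"gripper":1,"linear":[0,0.001,0],"delta_rot":[0,0,0]}
    - {"gripper":1,"linear":[0,0.001,0],"delta_rot":[0,0,0]}

```text
clock: 17.35
position: [0.6553, 0.1284, 0.21]
ee_rot: [-0.0, 0.031, 1.0, -0.003]
contact_force: [0.2, -4.9, 5.5]
width: 0.0225
gripper_force: 42.1
```

Request:
send_rows:
  increments:
    - {"gripper":1,"linear":[0,0.001,0],"delta_rot":[0,0,0]}
    - {"gripper":1,"linear":[0,0.001,0],"delta_rot":[0,0,0]}

```text
clock: 17.55
position: [0.6553, 0.1288, 0.21]
ee_rot: [-0.0, 0.031, 1.0, -0.004]
contact_force: [-0.2, -5.7, 5.7]
width: 0.0221
gripper_force: 42.2
```

Request:
send_rows:
  increments:
    - {"gripper":1,"linear":[0,0.001,0],"delta_rot":[0,0,0]}
    - {"gripper":1,"linear":[0,0.001,0],"delta_rot":[0,0,0]}

```text
clock: 17.75
position: [0.6553, 0.1291, 0.21]
ee_rot: [-0.0, 0.031, 1.0, -0.004]
contact_force: [-0.5, -7.2, 5.3]
width: 0.0225
gripper_force: 42.3
```

Request:
send_rows:
  increments:
    - {"gripper":1,"linear":[0,0.001,0],"delta_rot":[0,0,0]}
    - {"gripper":1,"linear":[0,0.001,0],"delta_rot":[0,0,0]}

```text
clock: 17.95
position: [0.6553, 0.1293, 0.21]
ee_rot: [-0.0, 0.031, 1.0, -0.005]
contact_force: [0.3, -8.5, 4.6]
width: 0.0226
gripper_force: 42.4
```

```bash
python3 - <<'E'
from h import *
v=cam("scene");w=cam("wrist");print(proj(*v[1:],(.655,.128,.2)))
u=proj(*v[1:],(.66,.11,.19)).astype(int)
a=cv2.resize(v[0][u[1]-60:u[1]+60,u[0]-60:u[0]+60],(600,600),interpolation=2)
b=cv2.resize(w[0],(200,150));a[:150,:200]=b
cv2.imwrite("pics/m7.png",a);cv2.imwrite("pics/sA.png",v[0])
E
```

```text
[287.94322739 274.67161509]
```

View pics/m7.png

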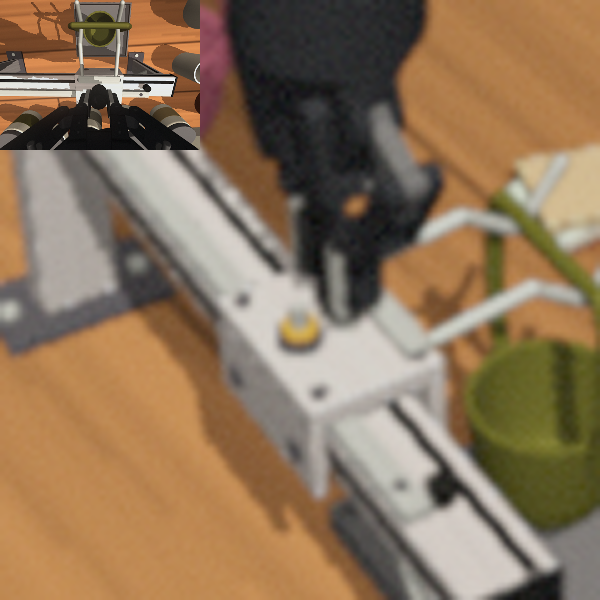

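The cup hangs level over the tray edge area, and the grip is held. The push force has risen to 8.5 N while the carriage barely moves, so the ball is in the notch. I'll check the other direction by pulling back in small steps.

Request:
send_rows:
  increments:
    - {"gripper":1,"linear":[0,-0.002,0.001],"delta_rot":[0,0,0]}
    - {"gripper":1,"linear":[0,-0.004,0.002],"delta_rot":[0,0,0]}
    - {"gripper":1,"linear":[0,-0.004,0.002],"delta_rot":[0,0,0]}

```text
clock: 18.35
position: [0.6552, 0.1291, 0.2101]
ee_rot: [-0.001, 0.031, 1.0, -0.002]
contact_force: [2.6, -5.5, -5.3]
width: 0.0224
gripper_force: 41.0
```

Request:
send_rows:
  increments:
    - {"gripper":1,"linear":[0,-0.001,0],"delta_rot":[0,0,0]}
    - {"gripper":1,"linear":[0,-0.002,0],"delta_rot":[0,0,0]}
    - {"gripper":1,"linear":[0,-0.002,0],"delta_rot":[0,0,0]}

```text
clock: 18.65
position: [0.6553, 0.1291, 0.2102]
ee_rot: [-0.001, 0.03, 1.0, -0.0]
contact_force: [5.7, -1.7, -12.0]
width: 0.0227
gripper_force: 40.3
```

Request:
send_rows:
  increments:
    - {"gripper":1,"linear":[0,-0.001,0],"delta_rot":[0,0,0]}
    - {"gripper":1,"linear":[0,-0.001,0],"delta_rot":[0,0,0]}

```text
clock: 18.85
position: [0.6552, 0.1289, 0.2102]
ee_rot: [-0.001, 0.03, 1.0, 0.001]
contact_force: [5.3, -0.6, -14.3]
width: 0.0221
gripper_force: 40.1
```

Request:
send_rows:
  increments:
    - {"gripper":1,"linear":[-0.001,0,-0.002],"delta_rot":[0,0,0]}
    - {"gripper":1,"linear":[-0.001,0,-0.002],"delta_rot":[0,0,0]}

```text
clock: 19.05
position: [0.6553, 0.1288, 0.2101]
ee_rot: [0.001, 0.03, 1.0, 0.001]
contact_force: [5.6, 1.0, -8.9]
width: 0.0221
gripper_force: 40.5
```

Request:
send_rows:
  increments:
    - {"gripper":1,"linear":[0,-0.001,0],"delta_rot":[0,0,0]}
    - {"gripper":1,"linear":[0,-0.001,0],"delta_rot":[0,0,0]}

```text
clock: 19.25
position: [0.6553, 0.1286, 0.2101]
ee_rot: [0.001, 0.03, 1.0, 0.001]
contact_force: [4.6, 1.0, -8.4]
width: 0.0221
gripper_force: 40.6
```

Request:
send_rows:
  increments:
    - {"gripper":1,"linear":[0,-0.001,0],"delta_rot":[0,0,0]}
    - {"gripper":1,"linear":[0,-0.001,0],"delta_rot":[0,0,0]}

```text
clock: 19.45
position: [0.6552, 0.1281, 0.2101]
ee_rot: [0.001, 0.03, 1.0, 0.002]
contact_force: [5.4, 2.0, -8.8]
width: 0.0222
gripper_force: 40.6
```

Request:
send_rows:
  increments:
    - {"gripper":1,"linear":[0.001,-0.001,-0.001],"delta_rot":[0,0,0]}
    - {"gripper":1,"linear":[0.001,-0.001,-0.001],"delta_rot":[0,0,0]}

```text
clock: 19.65
position: [0.6552, 0.1276, 0.2101]
ee_rot: [0.0, 0.03, 1.0, 0.002]
contact_force: [2.6, 5.1, -3.1]
width: 0.0225
gripper_force: 41.2
```

Request:
send_rows:
  increments:
    - {"gripper":1,"linear":[0.001,-0.001,-0.001],"delta_rot":[0,0,0]}
    - {"gripper":1,"linear":[0.001,-0.001,-0.001],"delta_rot":[0,0,0]}

```text
clock: 19.85
position: [0.6552, 0.1268, 0.2101]
ee_rot: [-0.0, 0.03, 1.0, 0.002]
contact_force: [-0.4, 5.1, 1.0]
width: 0.0224
gripper_force: 41.6
```

Request:
send_rows:
  increments:
    - {"gripper":1,"linear":[0,-0.001,0],"delta_rot":[0,0,0]}
    - {"gripper":1,"linear":[0,-0.001,0],"delta_rot":[0,0,0]}

```text
clock: 20.05
position: [0.6551, 0.1263, 0.21]
ee_rot: [-0.0, 0.03, 1.0, 0.003]
contact_force: [-1.2, 6.6, 1.1]
width: 0.0224
gripper_force: 41.7
```

Request:
send_rows:
  increments:
    - {"gripper":1,"linear":[0,-0.001,0],"delta_rot":[0,0,0]}
    - {"gripper":1,"linear":[0,-0.001,0],"delta_rot":[0,0,0]}

```text
clock: 20.25
position: [0.6551, 0.1262, 0.21]
ee_rot: [-0.0, 0.03, 1.0, 0.004]
contact_force: [-0.7, 8.4, 1.8]
width: 0.0225
gripper_force: 41.7
```

Request:
send_rows:
  increments:
    - {"gripper":1,"linear":[0,-0.001,0],"delta_rot":[0,0,0]}
    - {"gripper":1,"linear":[0,-0.001,0],"delta_rot":[0,0,0]}

```text
clock: 20.45
position: [0.6551, 0.1259, 0.2101]
ee_rot: [-0.0, 0.03, 1.0, 0.004]
contact_force: [-0.9, 9.9, 0.9]
width: 0.0226
gripper_force: 41.9
```

The force rises with almost no motion on this side too, so the ball is held both ways and seated. I'll relax to the middle.

Request:
send_rows:
  increments:
    - {"gripper":1,"linear":[0,0.002,0],"delta_rot":[0,0,0]}
    - {"gripper":1,"linear":[0,0.004,0],"delta_rot":[0,0,0]}
    - {"gripper":1,"linear":[0,0.006,0],"delta_rot":[0,0,0]}
    - {"gripper":1,"linear":[0,0.006,0],"delta_rot":[0,0,0]}

```text
clock: 20.85
position: [0.6552, 0.1266, 0.21]
ee_rot: [-0.0, 0.03, 1.0, -0.001]
contact_force: [-3.5, 0.4, 6.2]
width: 0.0221
gripper_force: 42.1
```

Request:
send_rows:
  increments:
    - {"gripper":1,"linear":[0,0,0],"delta_rot":[0,0,0]}
    - {"gripper":1,"linear":[0,0,0],"delta_rot":[0,0,0]}
    - {"gripper":1,"linear":[0,0,0],"delta_rot":[0,0,0]}
    - {"gripper":1,"linear":[0,0,0],"delta_rot":[0,0,0]}
    - {"gripper":1,"linear":[0,0,0],"delta_rot":[0,0,0]}
    - {"gripper":1,"linear":[0,0,0],"delta_rot":[0,0,0]}

```text
clock: 21.45
position: [0.6552, 0.1266, 0.21]
ee_rot: [-0.0, 0.03, 1.0, -0.0]
contact_force: [-3.6, 0.8, 6.4]
width: 0.0222
gripper_force: 42.0
```

Request:
send_rows:
  increments:
    - {"gripper":1,"linear":[0,0.001,0],"delta_rot":[0,0,0]}
    - {"gripper":1,"linear":[0,0.002,0],"delta_rot":[0,0,0]}
    - {"gripper":1,"linear":[0,0.002,0.001],"delta_rot":[0,0,0]}
    - {"gripper":1,"linear":[0,0.001,0.001],"delta_rot":[0,0,0]}
    - {"gripper":1,"linear":[0,0.001,0.001],"delta_rot":[0,0,0]}
    - {"gripper":1,"linear":[0,0.001,0.001],"delta_rot":[0,0,0]}

```text
clock: 22.05
position: [0.6552, 0.1272, 0.21]
ee_rot: [-0.001, 0.03, 1.0, -0.001]
contact_force: [-4.3, -2.6, 7.0]
width: 0.0226
gripper_force: 42.1
```

Request:
send_rows:
  increments:
    - {"gripper":1,"linear":[0,0,0],"delta_rot":[0,0,0]}
    - {"gripper":1,"linear":[0,0,0],"delta_rot":[0,0,0]}
    - {"gripper":1,"linear":[0,0,0],"delta_rot":[0,0,0]}
    - {"gripper":1,"linear":[0,0,0],"delta_rot":[0,0,0]}
    - {"gripper":1,"linear":[0,0,0],"delta_rot":[0,0,0]}
    - {"gripper":1,"linear":[0,0,0],"delta_rot":[0,0,0]}

```text
clock: 22.65
position: [0.6552, 0.1272, 0.21]
ee_rot: [-0.001, 0.03, 1.0, -0.001]
contact_force: [-4.3, -2.5, 6.5]
width: 0.022
gripper_force: 42.1
```

```bash
python3 - <<'E'
from h import *
# cup still? frame difference on the cup in the scene view, and carriage shift vs the +8.5 N picture
a=cam("scene");b=cam("scene");b=cam("scene");u=proj(*a[1:],(.558,.134,.12)).astype(int)
s=np.s_[u[1]-35:u[1]+35,u[0]-30:u[0]+30];d=cv2.absdiff(a[0],b[0])[s];print("cup diff",d.mean(),d.max())
A=cv2.imread("pics/sA.png",0).astype(np.float32);B=cv2.cvtColor(b[0],7-1).astype(np.float32)
u=proj(*a[1:],(.69,.12,.18)).astype(int);s=np.s_[u[1]-16:u[1]+16,u[0]-16:u[0]+16]
print("carriage shift px",cv2.phaseCorrelate(A[s].copy(),B[s].copy()),proj(*a[1:],(.655,.138,.19))-proj(*a[1:],(.655,.128,.19)))
print(get_state()["contact_force"],get_state()["position"])
E
```

```text
cup diff 1.8017460317460317 17
carriage shift px ((-0.3493509564589026, -0.5146293025840549), 0.9966589491814375) [2.73291777 2.71654949]
[-4.57923827 -2.64626658  5.97471668] [0.65520876 0.12717723 0.20999385]
```

```bash
python3 -c "
from rig import sign_off;print(sign_off())"
```

```text
the job is handed in; nothing more can be done
None
```

The cup hangs still on the double hook, and the job is handed in with the arm still holding the grip; by feel the ball is in the notch, as the carriage resisted about 8–10 N both ways, but I viewed 11 pictures, one over your limit of 10.

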